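Set out the hot plate for a digestion run

ROBOT

A 6-joint arm with a two-finger parallel gripper is mounted at the origin on the work surface. World frame = base frame: x ahead of the robot, y to its left, z up, the work surface at z = 0. Lengths are in m, angles in rad, forces in N, time in s.
With the tool pointing down it reaches from about 0.375 to 0.975 m from the base axis. Payload 3.8 kg.
Tool frame: the origin (TCP) lies at the very end of the fingers, on their centre line; the grasp point (between the pads) lies 19 mm behind it; y points along the fingers, x is the direction in which the jaws open and shut, and the axes are right-handed (so a half turn about y gives the same grasp; the last joint's range is limited). The gripper opens to 88 mm and grips with 3 to 60 N. Pads are 18 mm wide; open, the fingers measure 123 mm over their backs; the gripper's body (75 mm by 187 mm) begins 45 mm behind the grasp point.
Start: joints at [1.228, 0.264, 1.604, -0, 1.274, -0.037], TCP at [0.203, 0.644, 0.239] pointing down, gripper open.
Joint ranges: [-2.63, 2.63], [-0.94, 2.18], [0.31, 2.57], [-1.31, 4.45], [0, 2.66], [-2.55, 2.55]. Speed limits (rad/s): [2.57, 2.57, 3.14, 3.14, 3.14, 3.14].

INTERFACE

Orientations are given as a unit quaternion [w, x, y, z].
In Python, from cell import r gives the robot as it stands. The module is installed in compiled form; this text tells all that it offers.
- The arm moves only by the tool servo_tool, never from a script. Its argument "deltas" is a list of rows, each a list of 3 entries, a list of its own where there are three numbers: the gripper command: -1 is fully open, 1 is shut, values between are in proportion, then the shift along the tool's x, y, z in m, then the turn, a rotation vector about the tool's x, y, z in degrees. In form: [[grip, [tx, ty, tz], [wx, wy, wz]], ...]. A call has 1 to 8 rows; each row is the pose to reach, as a shift and turn from the pose commanded when the call began, along the tool's axes at that moment; what a row does not reach only later rows make up. A row lasts 1/8 s, in which the tool goes at most 62.5 mm and 10.7 degrees, less where a joint would pass 70% of its speed; a pose out of reach is approached as far as the arm can. A call with a gripper value outside its range is refused whole. The fingers move at their own pace and stop on an object; "newtons" is the grip in N (left out, the last holds). Time passes only in rows, so rows that repeat a pose let the fingers close. It gives the time, the measured TCP pose, the force and the opening at its end, in the units of the state.
- r.state(): the state, without advancing time (a new reading comes with each control period).
- r.camera(name): name is "scene" or "side" or "wrist"; returns a dict with "pixels" (400x640x3 uint8, blue, green, red), "vertical_fov" (degrees; the focal length in pixels is half the picture's height over the tangent of half this angle, whatever the lens; pixels are square), "cx", "cy" (the principal point, pixels), "rvec" (rotation vector, rad) and "tvec" (3), from world to camera coordinates, as OpenCV has them; the wrist camera has in their place "T_tool_cam" (4x4, takes a point from camera to tool coordinates, whose origin is the TCP and whose axes are the tool frame's). Camera axes: x right, y down, z forward; pixel columns grow to the right and rows downward; lengths in m; the calibration is good to about 2 mm. The wrist camera is an equidistant fisheye: a pixel r from the principal point sees the ray r / f radians off the axis. A picture is of the moment at which its call begins: read the wrist's pose just before it. There is no depth.
- r.sign_off(): hands the job in, once; it reports no verdict.
The state is a dict: "t": time; "joints": joint angles; "joint_velocities": joint speeds; "joint_efforts": joint torques, N m; "position": TCP position; "eef_rot": TCP orientation; "wrist_force": force on the tool from outside, world axes, zero at the start; "ft_torque": the same for the moment, N m; "opening": opening from 0.0 (shut) to 1.0 (fully open).
Only numpy, scipy, OpenCV 4.12 (cv2) and the standard library are available. Lean on these libraries where they do the work, as an engineer would, in place of code of your own. Each camera call takes 0.05 s, during which the arm holds its last target. There are 200 camera calls.

TASK

The hot plate is cold: set it out for the next digestion run, with left and behind as seen from the robot and all lines parallel to the plate's edges. Lay the copper disc flat on the plate, straight to the left of the orange-capped steel sensor post and 16 cm from it centre to centre, and stand the amber flask upright in the middle of the disc; stand the green flask midway between disc and post, and the white crucible straight behind the post (farther from the robot), 8 cm from it centre to centre. Leave the clear flask, the beaker and the wash bottle where they are.

Things in the scene. Friction and masses are not known exactly. Their poses are not given: they have to be found in the camera images.
- hotplate: black hot plate with a flat top, 240 mm (its x) by 340 mm (its y) and 50 mm high, fixed on the bench, cold. Origin: centre of its underside. Its x axis points away from the robot (behind), its y axis to the robot's left, along the plate's long edges; it may stand turned by up to 0.2 rad.
- post: steel sensor post with an orange cap, an upright cylinder 36 mm in diameter and 60 mm tall, fixed on the hot plate's top. Origin: centre of its underside, on the plate's top face. Its axes are parallel to the plate's: x behind (away from the robot), y to the left.
- disc_c (a point): loose flat copper disc, 56 mm in diameter, 16 mm thick, about 300 g. Point: its centre, half-way up (8 mm above its underside). z axis up. Starts flat on the bench.
- amber_flask_c (a point): conical laboratory flask of amber (brown) glass, empty and open, 88 mm tall, 54 mm across the base, narrowing to a straight neck 22 mm in diameter from 50 to 85 mm above its underside (rim 26 mm across); about 70 g. Point: on its axis, half-way up (44 mm above its underside); the straight neck, where it is best gripped, runs from 6 to 41 mm above this point. z axis up. Starts upright on the bench.
- green_flask_c (a point): conical laboratory flask of green glass, empty and open, 88 mm tall, 54 mm across the base, narrowing to a straight neck 22 mm in diameter from 50 to 85 mm above its underside (rim 26 mm across); about 70 g. Point: on its axis, half-way up (44 mm above its underside); the straight neck, where it is best gripped, runs from 6 to 41 mm above this point. z axis up. Starts upright on the bench.
- crucible_c (a point): small white porcelain crucible with its lid on (one solid piece), 40 mm in diameter, 42 mm tall: straight sides from 6 to 36 mm above its underside, then a small knob 12 mm wide; about 60 g. Point: on its axis, half-way up (21 mm above its underside). z axis up. Starts upright on the bench.
- clear_flask_c (a point): conical laboratory flask of clear glass, empty and open, 88 mm tall, 54 mm across the base, narrowing to a straight neck 22 mm in diameter from 50 to 85 mm above its underside (rim 26 mm across); about 70 g. Point: on its axis, half-way up (44 mm above its underside); the straight neck, where it is best gripped, runs from 6 to 41 mm above this point. z axis up. It stands on the hot plate near its far left corner and must be left there.
- beaker_c (a point): clear glass beaker, 60 mm in diameter, 85 mm tall, on the bench to the right. Point: on its axis, half-way up. To be left alone.
- wash_bottle_c (a point): white plastic wash bottle with a red cap, 56 mm in diameter, 150 mm tall, on the bench to the left. Point: on its axis, half-way up. To be left alone.
Mind the look-alikes: they are no part of the job. Several things look just like the part that bears crucible_c: the one meant starts farthest to the robot's right. Leave any blue or yellow look-alike of the part that bears amber_flask_c alone.

How it is judged:
At the end, for the whole second after the job is handed in: Plate axes, from the post: disc flat on the plate 160 mm left (12 mm each way); amber flask upright on the disc, centred within 12 mm; green flask upright on the plate 80 mm left, crucible upright on the plate 80 mm behind (15 mm each way). Released, at rest (x of disc_c in the frame of post between -0.012 and 0.012 m and y of disc_c in the frame of post between 0.148 and 0.172 m and z of disc_c in the frame of post between 0.003 and 0.013 m and x of green_flask_c in the frame of post between -0.015 and 0.015 m and y of green_flask_c in the frame of post between 0.065 and 0.095 m and z of green_flask_c in the frame of post between 0.039 and 0.049 m and x of crucible_c in the frame of post between 0.065 and 0.095 m and y of crucible_c in the frame of post between -0.015 and 0.015 m and z of crucible_c in the frame of post between 0.016 and 0.026 m and horizontal distance between amber_flask_c and disc_c below 0.012 m and z of amber_flask_c in the frame of post between 0.055 and 0.065 m and angle between each of disc_c, amber_flask_c, green_flask_c, crucible_c's own z axis and vertical below 0.1 rad and linear speed of each of disc, amber_flask, green_flask, crucible below 0.02 m/s and angular speed of each of disc, amber_flask, green_flask, crucible below 0.3 rad/s); the robot touches nothing.
It fails at once if the clear flask is shifted by more than 20 mm (distance of clear_flask_c from where it was at the start of the episode above 0.02 m).
It fails at once if the beaker is shifted by more than 20 mm (distance of beaker_c from where it was at the start of the episode above 0.02 m).
It fails at once if the wash bottle is shifted by more than 20 mm (distance of wash_bottle_c from where it was at the start of the episode above 0.02 m).
It also fails if it takes over 106 s, if anything falls off the work surface, if the arm or the gripper's body presses on something with over 40 N, if the wrist force passes 120 N, or if a joint passes its speed limit or range.

## Working session

There is one attempt and no reset: what is moved stays moved. The work goes in short steps, Python scripts to look and compute and a tool call to move; the robot and the scene stay as the last step left them, time stands still between calls to the robot, and variables do not carry over. Pictures are saved under pics/ and viewed, about 12 in all and at most 16, crops included, and the job is handed in when it is done.

Besides the shell and the picture viewer there is one more tool, called after "Emit:" as name(argument=value, ...) on one line, values as JSON. servo_tool: Moves the arm, as the interface text tells. Its arguments: {"type":"object","properties":{"deltas":{"type":"array"},"newtons":{"type":"number"}},"required":["deltas"]}

```bash
mkdir -p pics
cat > h.py <<'E'
from cell import r
import numpy as np, cv2
def K(c):
    f=200/np.tan(np.radians(c['vertical_fov'])/2); return f,c['cx'],c['cy']
def save(name,fn):
    c=r.camera(name); cv2.imwrite('pics/'+fn,c['pixels']); return c
def px2w(c,u,v,z):
    f,cx,cy=K(c); R=cv2.Rodrigues(np.array(c['rvec'],float))[0]; t=np.array(c['tvec'],float).ravel()
    d=R.T@np.array([(u-cx)/f,(v-cy)/f,1]); o=-R.T@t; return o+d*(z-o[2])/d[2]
def w2px(c,P):
    f,cx,cy=K(c); R=cv2.Rodrigues(np.array(c['rvec'],float))[0]; p=R@np.array(P,float)+np.array(c['tvec'],float).ravel()
    return f*p[0]/p[2]+cx, f*p[1]/p[2]+cy
E
python3 - <<'E'
from h import *
import pickle
d={}
for n in ('scene','side','wrist'):
    c=save(n,n+'0.png'); d[n]=c; print(n,{k:v for k,v in c.items() if k!='pixels'})
pickle.dump(d,open('c0.pkl','wb'))
print(r.state())
E
```

```text
scene {'vertical_fov': 47.37521031944187, 'cx': 317.342830373814, 'cy': 205.02496289387503, 'rvec': array([ 1.92531972,  1.51975119, -0.6256453 ]), 'tvec': array([-0.1374449 , -0.30604974,  1.8173886 ])}
side {'vertical_fov': 46.584869152767354, 'cx': 320.5193773062662, 'cy': 195.38570837302385, 'rvec': array([ 0.17029965, -2.62150668,  1.54072958]), 'tvec': array([0.52859343, 0.08543304, 1.28531174])}
wrist {'vertical_fov': 65.70646984690485, 'cx': 323.82708342306825, 'cy': 200.65805181073162, 'T_tool_cam': array([[ 9.99999932e-01,  3.52838140e-04, -1.05183266e-04,
        -1.40002270e-04],
       [ 1.95243761e-04, -2.65984477e-01,  9.63977292e-01,
        -1.46711223e-01],
       [ 3.12150839e-04, -9.63977247e-01, -2.65984528e-01,
         6.81428968e-02],
       [ 0.00000000e+00,  0.00000000e+00,  0.00000000e+00,
         1.00000000e+00]])}
{'t': 0.15, 'joints': array([ 1.22810559e+00,  2.64555268e-01,  1.60503220e+00, -7.01764724e-06,
        1.27369900e+00, -3.68977028e-02]), 'joint_velocities': array([-6.31112872e-04, -2.36952581e-04, -3.75891045e-03,  5.91079671e-04,
       -1.26250955e-03,  6.32257483e-05]), 'joint_efforts': array([-5.48086537e-04, -5.02838767e+01, -3.57473731e+01,  7.29041453e-02,
        2.48616328e-02, -9.54432539e-05]), 'position': array([0.20303012, 0.64317829, 0.23770593]), 'eef_rot': array([-0.56997923,  0.57065508,  0.41752232, -0.41851114]), 'wrist_force': array([ 0.64072485, -0.65349294,  1.05432613]), 'ft_torque': array([0.00556384, 0.0349767 , 0.0301876 ]), 'opening': 1.0014615045188122}
```

View pics/scene0.png

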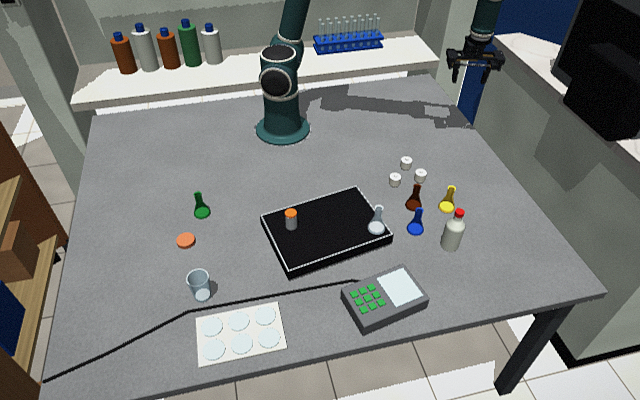

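View pics/side0.png

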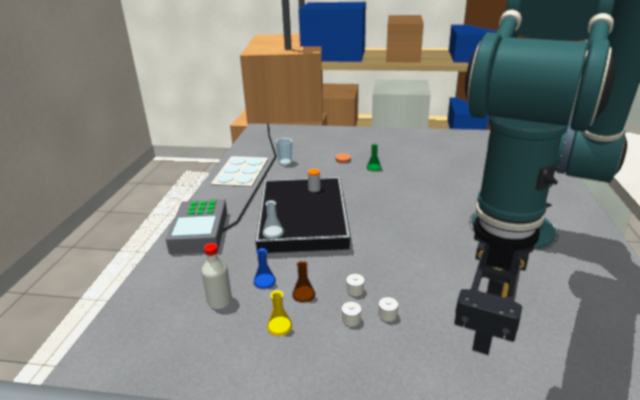

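The scene view is from ahead, so the robot's left is at image right. Orange-capped post is at (291,219), disc (186,241), green flask (202,207), amber (414,197), crucibles at (406,162), (395,180), (420,175). Enlarging next.

Run:
```python
import cv2
a=cv2.imread('pics/scene0.png'); b=cv2.imread('pics/side0.png')
cv2.imwrite('pics/s1.png',cv2.resize(a[140:310,170:440-0][:, :270],None,fx=2.96,fy=2.96,interpolation=cv2.INTER_CUBIC))
cv2.imwrite('pics/s2.png',cv2.resize(b[135:345,200:410],None,fx=2.85,fy=2.85,interpolation=cv2.INTER_CUBIC))
```

```text
(no output)
```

View pics/s1.png

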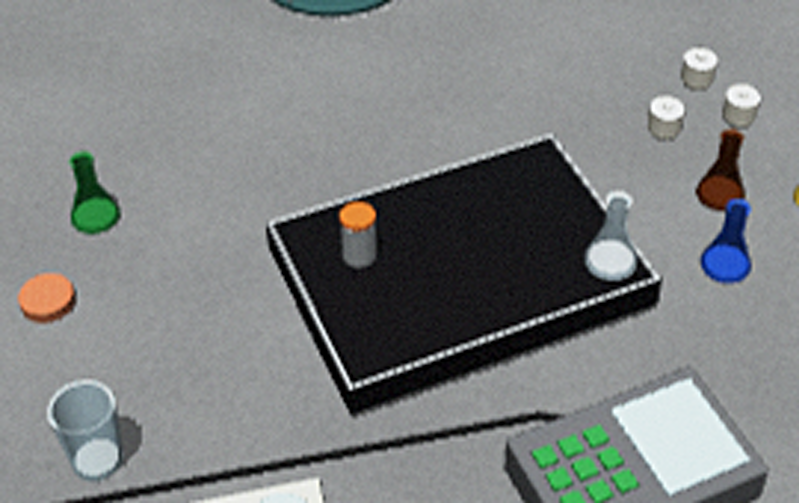

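View pics/s2.png

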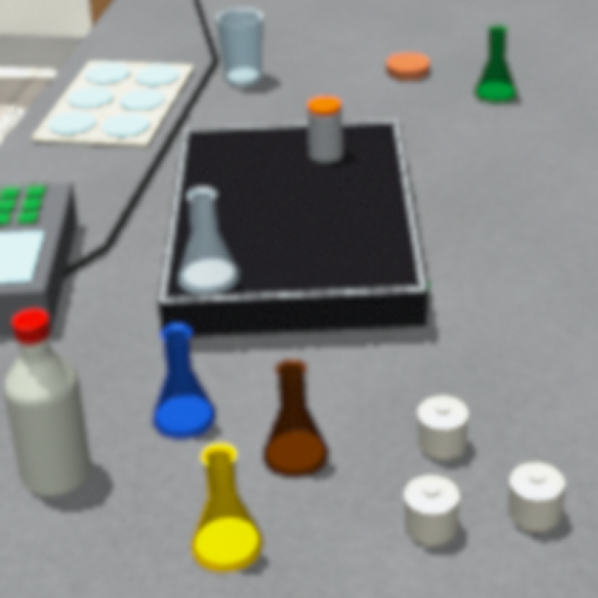

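```bash
cat > m.py <<'E'
from h import *
import pickle
d=pickle.load(open('c0.pkl','rb'))
def A(p,z): return px2w(d['scene'],170+p[0]/2.96,140+p[1]/2.96,z)[:2]
def B(p,z): return px2w(d['side'],200+p[0]/2.85,135+p[1]/2.85,z)[:2]
np.set_printoptions(precision=4,suppress=True)
L=[('c_nr',(270,226),(397,124),.05),('c_nl',(551,137),(425,287),.05),('c_fl',(657,280),(165,298),.05),('c_fr',(350,386),(190,130),.05),
('post',(358,216),(324,105),.11),('disc',(48,294),(408,62),.016),('green rim',(81,156),(497,29),.088),('green base',(95,213),(496,92),0.001),
('amber rim',(732,134),(291,367),.088),('amber base',(721,190),(296,452),.001),('cr1',(666,105),(442,413),.037),('cr2',(700,58),(537,482),.037),('cr3',(742,95),(432,494),.037),
('clear rim',(620,199),(202,193),.138),('clear base',(610,259),(208,275),.051),('beaker',(84,402),(240,16),.085),('blue',(738,204),(177,332),.088)]
for n,a,b,z in L:
    p,q=A(a,z),B(b,z); print(n,p,q,(p+q)/2)
E
python3 m.py
```

```text
c_nr [ 0.5083 -0.1587] [ 0.495  -0.1472] [ 0.5017 -0.153 ]
c_nl [0.445  0.1663] [0.4353 0.1678] [0.4402 0.167 ]
c_fl [0.6723 0.2082] [0.6622 0.2095] [0.6672 0.2089]
c_fr [ 0.7301 -0.1165] [ 0.7202 -0.1115] [ 0.7251 -0.114 ]
post [ 0.5725 -0.0755] [ 0.5615 -0.066 ] [ 0.567  -0.0707]
disc [ 0.5184 -0.3927] [ 0.5077 -0.3877] [ 0.5131 -0.3902]
green rim [ 0.3975 -0.34  ] [ 0.3949 -0.3335] [ 0.3962 -0.3367]
green base [ 0.397  -0.3406] [ 0.3939 -0.3409] [ 0.3955 -0.3408]
amber rim [0.5243 0.3429] [0.5226 0.3441] [0.5235 0.3435]
amber base [0.523  0.3449] [0.523  0.3414] [0.523  0.3432]
cr1 [0.4102 0.3166] [0.4075 0.3236] [0.4089 0.3201]
cr2 [0.3391 0.3863] [0.332  0.3943] [0.3355 0.3903]
cr3 [0.4141 0.4091] [0.4074 0.4158] [0.4107 0.4125]
clear rim [0.6356 0.1726] [0.6305 0.1727] [0.633  0.1727]
clear base [0.6352 0.171 ] [0.6323 0.1709] [0.6337 0.171 ]
beaker [ 0.7185 -0.3545] [ 0.7145 -0.3556] [ 0.7165 -0.355 ]
blue [0.6245 0.3084] [0.6219 0.3091] [0.6232 0.3088]
```

```bash
cat >> h.py <<'E'
from scipy.spatial.transform import Rotation as Ro
def pose():
    s=r.state(); q=s['eef_rot']; return np.array(s['position']),Ro.from_quat([q[1],q[2],q[3],q[0]]),s
def go(x,y,z,yaw=None):
    "tool-frame shift (m) and turn (deg) to a vertical tool, jaw axis at world angle yaw deg (mod 180, nearest)"
    p,R,s=pose(); M=R.as_matrix()
    y0=np.degrees(np.arctan2(M[1,0],M[0,0]))
    if yaw is None: yaw=y0
    yaw=y0+(yaw-y0+90)%180-90; a=np.radians(yaw)
    X=np.array([np.cos(a),np.sin(a),0]); Y=np.array([0,0,-1.]); T=np.c_[X,Y,np.cross(X,Y)]
    print('t%.1f yaw %.1f->%.1f'%(s['t'],y0,yaw),'pos',p.round(4),'d',(M.T@(np.array([x,y,z])-p)).round(4),'rot',np.degrees((R.inv()*Ro.from_matrix(T)).as_rotvec()).round(1),'j',np.round(s['joints'],2),'op%.2f'%s['opening'])
def wpx2w(c,u,v,z,pr):
    p,R=pr; f,cx,cy=K(c); a=np.array([u-cx,v-cy]); n=np.hypot(*a); th=n/f
    d=np.r_[a/n*np.sin(th),np.cos(th)]; T=np.array(c['T_tool_cam']); M=R.as_matrix()
    o=M@T[:3,3]+p; d=M@T[:3,:3]@d; return o+d*(z-o[2])/d[2]
E
python3 - <<'E'
from h import *
import pickle
d=pickle.load(open('c0.pkl','rb'))
print(px2w(d['scene'],446,207,0),px2w(d['side'],200+226/2.85,135+540/2.85,0),'bottle',px2w(d['scene'],460,212,.15),px2w(d['side'],200+32/2.85,135+315/2.85,.15))
go(.513,-.39,.2)
go(.513,-.39,.2,100.5)
go(.513,-.39,.2,10.5)
E
```

```text
[0.55919491 0.44483051 0.        ] [ 5.57745626e-01  4.42253939e-01 -1.11022302e-16] bottle [0.71688113 0.38198578 0.15      ] [0.70751764 0.38318629 0.15      ]
t0.1 yaw 72.5->72.5 pos [0.203  0.6432 0.2377] d [-0.8919  0.0392 -0.6066] rot [-0.  -0.  -0.1] j [ 1.23  0.26  1.61 -0.    1.27 -0.04] op1.00
t0.1 yaw 72.5->100.5 pos [0.203  0.6432 0.2377] d [-0.8919  0.0392 -0.6066] rot [ -0.  -28.   -0.1] j [ 1.23  0.26  1.61 -0.    1.27 -0.04] op1.00
t0.1 yaw 72.5->10.5 pos [0.203  0.6432 0.2377] d [-0.8919  0.0392 -0.6066] rot [ 0.  62.  -0.1] j [ 1.23  0.26  1.61 -0.    1.27 -0.04] op1.00
```

Emit:
servo_tool(deltas=[[-1,[-0.357,0,-0.34],[0,92,0]],[-1,[-0.357,0,-0.34],[0,92,0]],[-1,[-0.357,0,-0.34],[0,92,0]],[-1,[-0.357,0,-0.34],[0,92,0]],[-1,[-0.357,0,-0.34],[0,92,0]],[-1,[-0.357,0,-0.34],[0,92,0]],[-1,[-0.357,0,-0.34],[0,92,0]],[-1,[-0.357,0,-0.34],[0,92,0]]])

```text
t: 1.15
position: [0.4203, 0.1988, 0.2387]
eef_rot: [0.702, -0.702, 0.085, -0.085]
wrist_force: [0.6, 0.4, 0.9]
opening: 0.999
```

```bash
python3 -c "
from h import *
go(.513,-.39,.2,-20)"
```

```text
t1.1 yaw -13.8->-20.0 pos [0.4203 0.1988 0.2387] d [ 0.2308  0.0387 -0.5496] rot [-0.   6.2  0. ] j [ 0.39 -0.14  2.03 -0.    1.25  0.63] op1.00
```

Emit:
servo_tool(deltas=[[-1,[0.23,0.02,-0.55],[0,6.2,0]],[-1,[0.23,0.02,-0.55],[0,6.2,0]],[-1,[0.23,0.02,-0.55],[0,6.2,0]],[-1,[0.23,0.02,-0.55],[0,6.2,0]],[-1,[0.23,0.02,-0.55],[0,6.2,0]],[-1,[0.23,0.02,-0.55],[0,6.2,0]],[-1,[0.23,0.02,-0.55],[0,6.2,0]],[-1,[0.23,0.02,-0.55],[0,6.2,0]]])

```text
t: 2.15
position: [0.5, -0.2944, 0.2217]
eef_rot: [0.697, -0.697, 0.121, -0.121]
wrist_force: [1.7, 0.4, 0.4]
opening: 0.999
```

```bash
python3 -c "
from h import *
go(.513,-.39,.2,-20)"
```

```text
t2.1 yaw -19.7->-20.0 pos [ 0.5    -0.2944  0.2217] d [ 0.0445  0.0217 -0.0856] rot [-0.   0.3  0. ] j [-0.58  0.1   1.83  0.    1.21 -0.23] op1.00
```

Emit:
servo_tool(deltas=[[-1,[0.03,0.0,-0.05],[0,0,0]],[-1,[0.03,0.0,-0.05],[0,0,0]],[-1,[0.03,0.0,-0.05],[0,0,0]]])

```text
t: 2.52
position: [0.511, -0.3491, 0.2212]
eef_rot: [0.697, -0.696, 0.122, -0.12]
wrist_force: [0.8, 0.4, -0.4]
opening: 1.001
```

```bash
python3 -c "
from h import *
import pickle
p,R,s=pose(); c=save('wrist','w1.png'); pickle.dump((c,p,R),open('w1.pkl','wb'))
go(.513,-.39,.2,-20)"
```

```text
t2.6 yaw -19.6->-20.0 pos [ 0.5111 -0.3485  0.2214] d [ 0.0158  0.0214 -0.0385] rot [-0.   0.4 -0.1] j [-0.64  0.17  1.75  0.    1.22 -0.3 ] op1.00
```

View pics/w1.png

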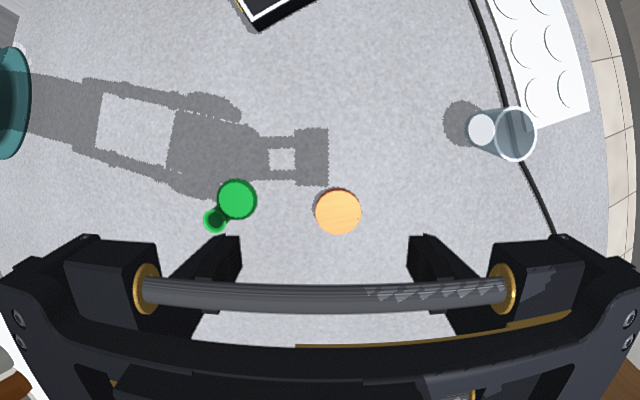

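Wrist view: disc top at (338,211), green base (237,200), rim (214,219), plate's near-right corner top centre.

```bash
python3 -c "
from h import *
import pickle
c,p,R=pickle.load(open('w1.pkl','rb'))
for n,u,v,z in [('disc',338,211,.016),('gbase',237,200,0.001),('grim',214,219,.088),('beaker',515,134,.085)]: print(n,wpx2w(c,u,v,z,(p,R)).round(4))
go(.516,-.391,.04,-20)"
```

```text
disc [ 0.5128 -0.3938  0.016 ]
gbase [ 0.397  -0.3423  0.001 ]
grim [ 0.3984 -0.3385  0.088 ]
beaker [ 0.7186 -0.3576  0.085 ]
t2.6 yaw -19.6->-20.0 pos [ 0.5111 -0.3485  0.2214] d [ 0.0191  0.1814 -0.0385] rot [-0.   0.4 -0.1] j [-0.64  0.17  1.75  0.    1.22 -0.3 ] op1.00
```

Emit:
servo_tool(deltas=[[-1,[0.017,0.03,-0.04],[0,0.4,0]],[-1,[0.017,0.09,-0.04],[0,0.4,0]],[-1,[0.017,0.15,-0.04],[0,0.4,0]],[-1,[0.017,0.19,-0.04],[0,0.4,0]],[-1,[0.017,0.21,-0.04],[0,0.4,0]],[-1,[0.017,0.217,-0.04],[0,0.4,0]],[-1,[0.017,0.217,-0.04],[0,0.4,0]]], newtons=30)

```text
t: 3.45
position: [0.5151, -0.3932, 0.0063]
eef_rot: [-0.696, 0.697, -0.122, 0.124]
wrist_force: [0.1, -0.4, -0.2]
opening: 0.998
```

```bash
python3 -c "
from h import *
go(.5135,-.392,.004,-20)"
```

```text
t3.5 yaw -20.0->-20.0 pos [ 0.5151 -0.3932  0.0063] d [-0.0019  0.0023  0.0006] rot [ 0.  -0.   0.1] j [-0.69  0.44  1.84  0.    0.86 -0.34] op1.00
```

Emit:
servo_tool(deltas=[[1,[-0.001,0.002,0],[0,0,0]],[1,[-0.001,0.002,0],[0,0,0]],[1,[-0.001,0.002,0],[0,0,0]],[1,[-0.001,0.002,0],[0,0,0]],[1,[-0.001,0.002,0],[0,0,0]],[1,[-0.001,0.002,0],[0,0,0]]], newtons=35)

```text
t: 4.2
position: [0.5132, -0.3928, 0.0035]
eef_rot: [-0.696, 0.696, -0.123, 0.123]
wrist_force: [-2.1, 1.2, 5.5]
opening: 0.625
```

Emit:
servo_tool(deltas=[[1,[0,-0.03,0],[0,0,0]],[1,[0,-0.08,0],[0,0,0]],[1,[0,-0.13,0],[0,0,0]],[1,[0,-0.18,0],[0,0,0]],[1,[0,-0.2,0],[0,0,0]],[1,[0,-0.2,0],[0,0,0]]])

```text
t: 4.95
position: [0.5136, -0.3929, 0.2033]
eef_rot: [-0.696, 0.697, -0.123, 0.124]
wrist_force: [0.6, -1.0, -2.8]
opening: 0.624
```

```bash
python3 -c "
from h import *
go(.538,.0866,.21,-20)"
```

```text
t5.0 yaw -20.1->-20.0 pos [ 0.5136 -0.3929  0.2033] d [-0.1416 -0.0072  0.4588] rot [ 0.  -0.1  0.1] j [-0.69  0.23  1.71  0.    1.2  -0.34] op0.62
```

Emit:
servo_tool(deltas=[[1,[-0.053,-0.02,0.196],[0,0,0]],[1,[-0.053,-0.02,0.196],[0,0,0]],[1,[-0.053,-0.02,0.196],[0,0,0]],[1,[-0.053,-0.02,0.196],[0,0,0]],[1,[-0.053,-0.02,0.196],[0,0,0]],[1,[-0.053,-0.02,0.196],[0,0,0]]])

```text
t: 5.7
position: [0.53, -0.1913, 0.2214]
eef_rot: [-0.696, 0.696, -0.124, 0.123]
wrist_force: [-0.5, -0.6, -3.5]
opening: 0.625
```

```bash
python3 -c "
from h import *
import pickle
p,R,s=pose(); c=save('wrist','w2.png'); pickle.dump((c,p,R),open('w2.pkl','wb'))
print(np.abs(s['joint_velocities']).max())
go(.538,.0866,.21,-20)"
```

```text
0.013385541098737404
t5.8 yaw -20.1->-20.0 pos [ 0.5301 -0.1916  0.2217] d [-0.0884  0.0117  0.2639] rot [ 0.  -0.1 -0.1] j [-0.39  0.07  1.86 -0.    1.21 -0.04] op0.63
```

View pics/w2.png

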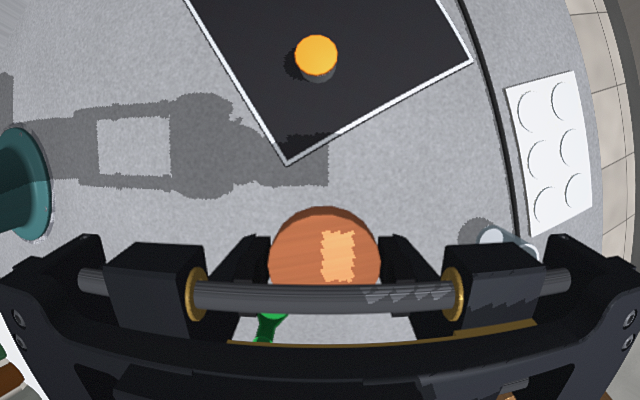

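Post cap centre (316,54); plate corners near-right (287,163), far-right (472,62); left-near edge exits at (190,0).

```bash
python3 -c "
from h import *
import pickle
c,p,R=pickle.load(open('w2.pkl','rb'))
for n,u,v,z in [('post',316,54,.11),('nr',287,164,.05),('fr',471,61,.05),('edge',189,0,.05),('disc',323,258,.23)]: print(n,wpx2w(c,u,v,z,(p,R)).round(4))
"
```

```text
post [ 0.5655 -0.075   0.11  ]
nr [ 0.5006 -0.1594  0.05  ]
fr [ 0.7279 -0.1165  0.05  ]
edge [0.4622 0.0567 0.05  ]
disc [ 0.5297 -0.1907  0.23  ]
```

Emit:
servo_tool(deltas=[[1,[-0.088,0,0.261],[0,0,0]],[1,[-0.088,0,0.261],[0,0,0]],[1,[-0.088,0,0.261],[0,0,0]],[1,[-0.088,0,0.261],[0,0,0]],[1,[-0.088,0,0.261],[0,0,0]],[1,[-0.088,0.05,0.261],[0,0,0]],[1,[-0.088,0.1,0.261],[0,0,0]],[1,[-0.088,0.13,0.261],[0,0,0]]])

```text
t: 6.75
position: [0.5362, 0.0835, 0.0898]
eef_rot: [-0.696, 0.697, -0.125, 0.122]
wrist_force: [0.1, -0.4, -3.9]
opening: 0.627
```

```bash
python3 -c "
from h import *
go(.5375,.084,.055,-20)"
```

```text
t6.8 yaw -20.2->-20.0 pos [0.5362 0.0835 0.0898] d [0.0012 0.0347 0.001 ] rot [ 0.1 -0.2 -0.2] j [ 0.11  0.16  2.02 -0.    0.96  0.46] op0.63
```

Emit:
servo_tool(deltas=[[1,[0.001,0.02,0.001],[0.1,0,-0.2]],[1,[0.001,0.03,0.001],[0.1,0,-0.2]],[1,[0.001,0.035,0.001],[0.1,0,-0.2]],[1,[0.001,0.036,0.001],[0.1,0,-0.2]],[1,[0.001,0.037,0.001],[0.1,0,-0.2]],[1,[0.001,0.037,0.001],[0.1,0,-0.2]]])

```text
t: 7.5
position: [0.5393, 0.0858, 0.0567]
eef_rot: [0.697, -0.696, 0.121, -0.125]
wrist_force: [-0.0, 0.2, -4.3]
opening: 0.621
```

Emit:
servo_tool(deltas=[[1,[-0.001,0.002,-0.001],[0,0,0]],[1,[-0.001,0.003,-0.001],[0,0,0]],[1,[-0.001,0.003,-0.001],[0,0,0]]])

```text
t: 7.88
position: [0.5375, 0.0851, 0.0535]
eef_rot: [0.697, -0.696, 0.122, -0.124]
wrist_force: [-2.4, -1.4, 3.5]
opening: 0.623
```

Emit:
servo_tool(deltas=[[-0.5,[0,0,0],[0,0,0]],[-0.5,[0,0,0],[0,0,0]],[-0.5,[0,0,0],[0,0,0]],[-0.5,[0,-0.04,0],[0,0,0]],[-0.5,[0,-0.1,0],[0,0,0]],[-1,[0,-0.15,0],[0,0,0]],[-1,[0,-0.15,0],[0,0,0]]])

```text
t: 8.75
position: [0.5407, 0.0854, 0.2087]
eef_rot: [0.698, -0.695, 0.118, -0.128]
wrist_force: [0.0, 1.1, 0.6]
opening: 0.957
```

```bash
python3 -c "
from h import *
go(.5235,.24,.2,-20)
go(.5235,.3435,.05,-20)"
```

```text
t8.8 yaw -20.1->-20.0 pos [0.5407 0.0854 0.2087] d [-0.0693  0.0087  0.1392] rot [-0.4 -0.1  0.8] j [0.11 0.03 1.92 0.   1.17 0.46] op0.96
t8.8 yaw -20.1->-20.0 pos [0.5407 0.0854 0.2087] d [-0.1068  0.1589  0.2355] rot [-0.4 -0.1  0.8] j [0.11 0.03 1.92 0.   1.17 0.46] op0.96
```

Emit:
servo_tool(deltas=[[-1,[-0.083,-0.01,0.113],[-0.4,0,0.8]],[-1,[-0.083,-0.01,0.113],[-0.4,0,0.8]],[-1,[-0.083,-0.01,0.113],[-0.4,0,0.8]],[-1,[-0.083,-0.01,0.113],[-0.4,0,0.8]],[-1,[-0.083,-0.01,0.113],[-0.4,0,0.8]]])

```text
t: 9.38
position: [0.4977, 0.2183, 0.212]
eef_rot: [-0.695, 0.698, -0.128, 0.119]
wrist_force: [0.0, 0.0, 0.3]
opening: 0.998
```

```bash
python3 -c "
from h import *
import pickle
p,R,s=pose(); c=save('wrist','w3.png'); pickle.dump((c,p,R),open('w3.pkl','wb'))
go(.5235,.3435,.05,-20)"
```

```text
t9.4 yaw -20.1->-20.0 pos [0.4979 0.2182 0.2121] d [-0.0173  0.1615  0.1276] rot [ 0.4 -0.1 -0.6] j [0.37 0.04 1.91 0.   1.2  0.72] op1.00
```

View pics/w3.png

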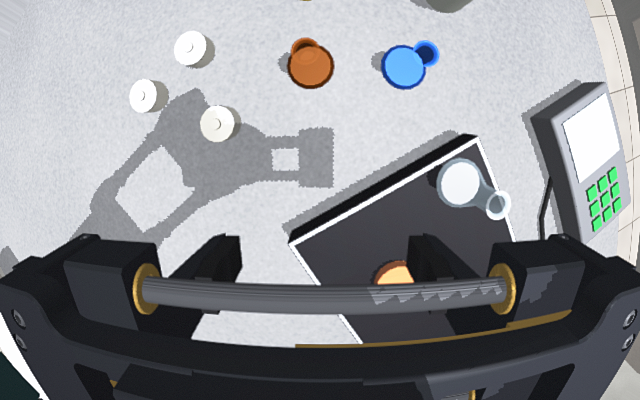

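Amber base (311,67), rim (305,47); nearest crucible knob (216,124); clear flask base (460,183), rim (498,205).

```bash
python3 -c "
from h import *
import pickle
c,p,R=pickle.load(open('w3.pkl','rb'))
for n,u,v,z in [('abase',311,67,.001),('arim',305,47,.088),('cr1',216,124,.042),('clb',460,183,.051),('clrim',498,205,.138)]: print(n,wpx2w(c,u,v,z,(p,R)).round(4))
"
```

```text
abase [0.5251 0.3417 0.001 ]
arim [0.5259 0.3461 0.088 ]
cr1 [0.4109 0.3175 0.042 ]
clb [0.6351 0.1705 0.051 ]
clrim [0.6333 0.1722 0.138 ]
```

Emit:
servo_tool(deltas=[[-1,[-0.018,0,0.127],[0.4,0,-0.6]],[-1,[-0.018,0,0.127],[0.4,0,-0.6]],[-1,[-0.018,0,0.127],[0.4,0,-0.6]],[-1,[-0.018,0.05,0.127],[0.4,0,-0.6]],[-1,[-0.018,0.1,0.127],[0.4,0,-0.6]],[-1,[-0.018,0.15,0.127],[0.4,0,-0.6]],[-1,[-0.018,0.163,0.127],[0.4,0,-0.6]],[-1,[-0.018,0.163,0.127],[0.4,0,-0.6]]])

```text
t: 10.42
position: [0.5225, 0.3435, 0.0491]
eef_rot: [0.696, -0.696, 0.124, -0.123]
wrist_force: [0.2, -0.1, 0.2]
opening: 0.998
```

```bash
python3 -c "
from h import *
go(.5245,.3435,.048,-20)"
```

```text
t10.4 yaw -20.1->-20.0 pos [0.5225 0.3435 0.0491] d [0.0019 0.0011 0.0007] rot [-0.  -0.1 -0. ] j [0.54 0.35 1.87 0.   0.92 0.89] op1.00
```

Emit:
servo_tool(deltas=[[1,[0.002,0.001,0],[0,0,0]],[1,[0.002,0.001,0],[0,0,0]],[1,[0.002,0.001,0],[0,0,0]],[1,[0.002,0.001,0],[0,0,0]],[1,[0.002,0.001,0],[0,0,0]],[1,[0.002,0.001,0],[0,0,0]],[1,[0.002,0.001,0],[0,0,0]],[1,[0.002,0.001,0],[0,0,0]]], newtons=15)

```text
t: 11.42
position: [0.5241, 0.3441, 0.0482]
eef_rot: [0.697, -0.696, 0.123, -0.123]
wrist_force: [-0.3, -1.4, -0.7]
opening: 0.267
```

Emit:
servo_tool(deltas=[[1,[0,-0.03,0],[0,0,0]],[1,[0,-0.08,0],[0,0,0]],[1,[0,-0.13,0],[0,0,0]],[1,[0,-0.18,0],[0,0,0]],[1,[0,-0.18,0],[0,0,0]]])

```text
t: 12.05
position: [0.5271, 0.3456, 0.2346]
eef_rot: [0.699, -0.693, 0.12, -0.126]
wrist_force: [0.1, 1.0, -0.3]
opening: 0.265
```

```bash
python3 -c "
from h import *
go(.5375,.085,.23,-20)"
```

```text
t12.1 yaw -20.1->-20.0 pos [0.5271 0.3456 0.2346] d [ 0.0992  0.0028 -0.2413] rot [-0.6 -0.1  0.4] j [0.54 0.18 1.72 0.   1.24 0.89] op0.27
```

Emit:
servo_tool(deltas=[[1,[0.099,0,-0.241],[-0.6,0,0.4]],[1,[0.099,0,-0.241],[-0.6,0,0.4]],[1,[0.099,0,-0.241],[-0.6,0,0.4]],[1,[0.099,0,-0.241],[-0.6,0,0.4]],[1,[0.099,0,-0.241],[-0.6,0,0.4]],[1,[0.099,0.03,-0.241],[-0.6,0,0.4]],[1,[0.099,0.07,-0.241],[-0.6,0,0.4]],[1,[0.099,0.1,-0.241],[-0.6,0,0.4]]])

```text
t: 13.05
position: [0.5331, 0.0844, 0.1252]
eef_rot: [-0.694, 0.699, -0.127, 0.119]
wrist_force: [0.2, 0.0, -0.2]
opening: 0.265
```

```bash
python3 -c "
from h import *
go(.5375,.085,.115,-20)"
```

```text
t13.1 yaw -20.1->-20.0 pos [0.5331 0.0844 0.1252] d [0.004  0.0101 0.0021] rot [ 0.5 -0.1 -0.6] j [ 0.11  0.12  2.   -0.    1.04  0.47] op0.27
```

Emit:
servo_tool(deltas=[[1,[0.001,0.004,0.001],[0.3,0,-0.4]],[1,[0.001,0.008,0.001],[0.3,0,-0.4]],[1,[0.001,0.009,0.001],[0.3,0,-0.4]],[1,[0.001,0.009,0.001],[0.3,0,-0.4]]])

```text
t: 13.55
position: [0.5367, 0.0845, 0.1202]
eef_rot: [-0.695, 0.697, -0.123, 0.124]
wrist_force: [0.4, 0.6, -0.3]
opening: 0.266
```

```bash
python3 -c "
from h import *
go(.5375,.085,.115,-20)"
```

```text
t13.6 yaw -20.1->-20.0 pos [0.5367 0.0845 0.1202] d [0.0006 0.0052 0.0008] rot [ 0.1 -0.1  0.1] j [ 0.11  0.12  2.   -0.    1.02  0.46] op0.27
```

Emit:
servo_tool(deltas=[[1,[0,0.003,0],[0,0,0]],[1,[0,0.005,0],[0,0,0]],[1,[0,0.0055,0],[0,0,0]],[1,[0,0.006,0],[0,0,0]],[1,[0,0.006,0],[0,0,0]]])

```text
t: 14.18
position: [0.5361, 0.0842, 0.114]
eef_rot: [-0.695, 0.697, -0.123, 0.123]
wrist_force: [-3.4, -1.1, 7.0]
opening: 0.261
```

Emit:
servo_tool(deltas=[[1,[0,-0.0005,0],[0,0,0]],[0,[0,-0.0005,0],[0,0,0]],[-0.3,[0,-0.0005,0],[0,0,0]],[-0.3,[0,-0.0005,0],[0,0,0]],[-0.3,[0,-0.03,0],[0,0,0]],[-0.3,[0,-0.08,0],[0,0,0]],[-1,[0,-0.12,0],[0,0,0]],[-1,[0,-0.12,0],[0,0,0]]])

```text
t: 15.18
position: [0.5386, 0.085, 0.2373]
eef_rot: [-0.696, 0.697, -0.121, 0.126]
wrist_force: [0.7, -0.4, -0.0]
opening: 0.856
```

```bash
python3 -c "
from h import *
go(.41,.318,.2,-20)
go(.41,.318,.2,10)"
```

```text
t15.2 yaw -20.1->-20.0 pos [0.5386 0.085  0.2373] d [-0.201   0.0359  0.1748] rot [-0.  -0.1  0.4] j [ 0.11  0.02  1.89 -0.    1.23  0.46] op0.86
t15.2 yaw -20.1->10.0 pos [0.5386 0.085  0.2373] d [-0.201   0.0359  0.1748] rot [  0.1 -30.1   0.4] j [ 0.11  0.02  1.89 -0.    1.23  0.46] op0.86
```

Emit:
servo_tool(deltas=[[-1,[-0.201,0.02,0.175],[0,-30,0.2]],[-1,[-0.201,0.02,0.175],[0,-30,0.2]],[-1,[-0.201,0.02,0.175],[0,-30,0.2]],[-1,[-0.201,0.02,0.175],[0,-30,0.2]],[-1,[-0.201,0.02,0.175],[0,-30,0.2]],[-1,[-0.201,0.07,0.175],[0,-30,0.2]],[-1,[-0.201,0.12,0.175],[0,-30,0.2]],[-1,[-0.201,0.14,0.175],[0,-30,0.2]]])

```text
t: 16.18
position: [0.4046, 0.3149, 0.0879]
eef_rot: [-0.702, 0.707, 0.057, -0.065]
wrist_force: [-0.6, 0.2, 0.7]
opening: 0.998
```

```bash
python3 -c "
from h import *
go(.41,.318,.006,10)"
```

```text
t16.2 yaw 9.9->10.0 pos [0.4046 0.3149 0.0879] d [0.0068 0.0818 0.0026] rot [ 0.3 -0.1 -0.7] j [ 0.61  0.11  2.08 -0.    0.96  0.44] op1.00
```

Emit:
servo_tool(deltas=[[-1,[0.004,0.03,0.002],[0.2,0,-0.4]],[-1,[0.004,0.06,0.002],[0.2,0,-0.4]],[-1,[0.004,0.074,0.002],[0.2,0,-0.4]],[-1,[0.004,0.076,0.002],[0.2,0,-0.4]],[-1,[0.004,0.076,0.002],[0.2,0,-0.4]]])

```text
t: 16.8
position: [0.4109, 0.3201, 0.017]
eef_rot: [0.705, -0.704, -0.062, 0.06]
wrist_force: [-0.7, -0.8, 1.0]
opening: 1.001
```

```bash
python3 -c "
from h import *
go(.41,.318,.005,10)"
```

```text
t16.8 yaw 9.9->10.0 pos [0.4109 0.3201 0.017 ] d [-0.0013  0.012  -0.002 ] rot [-0.1 -0.1  0.2] j [0.61 0.22 2.12 0.   0.8  0.44] op1.00
```

Emit:
servo_tool(deltas=[[-1,[-0.001,0.01,-0.001],[0,0,0]],[-1,[-0.001,0.012,-0.001],[0,0,0]],[1,[-0.001,0.012,-0.001],[0,0,0]],[1,[-0.001,0.012,-0.001],[0,0,0]],[1,[-0.001,0.012,-0.001],[0,0,0]],[1,[-0.001,0.012,-0.001],[0,0,0]],[1,[-0.001,0.012,-0.001],[0,0,0]],[1,[-0.001,0.012,-0.001],[0,0,0]]], newtons=15)

```text
t: 17.8
position: [0.4095, 0.3188, 0.0044]
eef_rot: [0.705, -0.704, -0.062, 0.061]
wrist_force: [-0.5, -0.2, -0.4]
opening: 0.444
```

Emit:
servo_tool(deltas=[[1,[0,0,0],[0,0,0]],[1,[0,-0.03,0],[0,0,0]],[1,[0,-0.08,0],[0,0,0]],[1,[0,-0.13,0],[0,0,0]],[1,[0,-0.18,0],[0,0,0]],[1,[0,-0.23,0],[0,0,0]],[1,[0,-0.23,0],[0,0,0]]])

```text
t: 18.68
position: [0.4116, 0.3202, 0.2396]
eef_rot: [0.707, -0.702, -0.065, 0.058]
wrist_force: [-0.4, -0.6, -0.6]
opening: 0.443
```

```bash
python3 -c "
from h import *
go(.645,-.059,.23,-60)"
```

```text
t18.7 yaw 9.9->-60.0 pos [0.4116 0.3202 0.2396] d [ 0.1643  0.0091 -0.4138] rot [-0.7 69.9  0.4] j [ 0.61 -0.04  1.94  0.    1.23  0.44] op0.44
```

Emit:
servo_tool(deltas=[[1,[0.164,0,-0.413],[0,70,0]],[1,[0.164,0,-0.413],[0,70,0]],[1,[0.164,0,-0.413],[0,70,0]],[1,[0.164,0,-0.413],[0,70,0]],[1,[0.164,0,-0.413],[0,70,0]],[1,[0.164,0,-0.413],[0,70,0]],[1,[0.164,0,-0.413],[0,70,0]],[1,[0.164,0,-0.413],[0,70,0]]])

```text
t: 19.68
position: [0.6422, -0.0638, 0.2311]
eef_rot: [0.611, -0.611, 0.356, -0.355]
wrist_force: [-0.9, 0.7, -0.7]
opening: 0.447
```

Emit:
servo_tool(deltas=[[1,[0,0,0],[0,0,0]],[1,[0,0.05,0],[0,0,0]],[1,[0,0.1,0],[0,0,0]],[1,[0,0.13,0],[0,0,0]],[1,[0,0.13,0],[0,0,0]]])

```text
t: 20.3
position: [0.6381, -0.0576, 0.1002]
eef_rot: [-0.612, 0.613, -0.356, 0.351]
wrist_force: [-0.5, -0.6, -0.2]
opening: 0.447
```

```bash
python3 -c "
from h import *
go(.645,-.059,.056,-60)"
```

```text
t20.3 yaw -59.9->-60.0 pos [ 0.6381 -0.0576  0.1002] d [0.005  0.0441 0.0055] rot [ 0.2  0.1 -0.3] j [-0.13  0.32  1.8   0.    1.03  0.91] op0.45
```

Emit:
servo_tool(deltas=[[1,[0.003,0.01,0.004],[0,0,0]],[1,[0.003,0.03,0.004],[0,0,0]],[1,[0.003,0.037,0.004],[0,0,0]],[1,[0.003,0.037,0.004],[0,0,0]],[1,[0.003,0.037,0.004],[0,0,0]]])

```text
t: 20.92
position: [0.6474, -0.0606, 0.0674]
eef_rot: [0.613, -0.611, 0.354, -0.354]
wrist_force: [0.6, 0.2, -0.2]
opening: 0.446
```

```bash
python3 -c "
from h import *
go(.645,-.059,.0545,-60)"
```

```text
t20.9 yaw -60.1->-60.0 pos [ 0.6474 -0.0606  0.0674] d [-0.0026  0.0129 -0.0013] rot [-0.2 -0.1 -0. ] j [-0.13  0.37  1.81  0.    0.97  0.91] op0.45
```

Emit:
servo_tool(deltas=[[1,[-0.002,0.008,-0.001],[0,0,0]],[1,[-0.002,0.012,-0.001],[0,0,0]],[1,[-0.002,0.013,-0.001],[0,0,0]],[1,[-0.002,0.013,-0.001],[0,0,0]],[1,[-0.002,0.013,-0.001],[0,0,0]]])

```text
t: 21.55
position: [0.6451, -0.0591, 0.0544]
eef_rot: [0.613, -0.611, 0.354, -0.354]
wrist_force: [-3.2, 0.8, 4.5]
opening: 0.446
```

Contact. Release, rise, head for the green flask.

Emit:
servo_tool(deltas=[[0,[0,0,0],[0,0,0]],[-0.5,[0,0,0],[0,0,0]],[-0.5,[0,0,0],[0,0,0]],[-0.5,[0,-0.03,0],[0,0,0]],[-0.5,[0,-0.08,0],[0,0,0]],[-1,[0,-0.13,0],[0,0,0]],[-1,[0,-0.17,0],[0,0,0]],[-1,[0,-0.17,0],[0,0,0]]])

```text
t: 22.55
position: [0.6479, -0.0598, 0.2293]
eef_rot: [0.614, -0.61, 0.351, -0.357]
wrist_force: [0.3, -0.2, -0.3]
opening: 1.001
```

```bash
python3 -c "
from h import *
go(.3975,-.340,.2,0)"
```

```text
t22.6 yaw -60.1->0.0 pos [ 0.6479 -0.0598  0.2293] d [ 0.1177  0.0264 -0.3571] rot [ -0.4 -60.1   0.5] j [-0.13  0.22  1.68  0.    1.23  0.92] op1.00
```

Emit:
servo_tool(deltas=[[-1,[0.118,0.02,-0.357],[0,-70.6,0]],[-1,[0.118,0.02,-0.357],[0,-70.6,0]],[-1,[0.118,0.02,-0.357],[0,-70.6,0]],[-1,[0.118,0.02,-0.357],[0,-70.6,0]],[-1,[0.118,0.02,-0.357],[0,-70.6,0]],[-1,[0.118,0.02,-0.357],[0,-70.6,0]],[-1,[0.118,0.02,-0.357],[0,-70.6,0]],[-1,[0.118,0.02,-0.357],[0,-70.6,0]]])

```text
t: 23.55
position: [0.3927, -0.3403, 0.2014]
eef_rot: [0.705, -0.703, -0.063, 0.063]
wrist_force: [-0.1, 0.2, 0.2]
opening: 0.996
```

Emit:
servo_tool(deltas=[[-1,[0,0,0],[0,0,0]],[-1,[0,0.05,0],[0,0,0]],[-1,[0,0.09,0],[0,0,0]],[-1,[0,0.1,0],[0,0,0]],[-1,[0,0.1,0],[0,0,0]]])

```text
t: 24.18
position: [0.3951, -0.3389, 0.103]
eef_rot: [0.705, -0.703, -0.066, 0.065]
wrist_force: [0.3, 0.2, 0.3]
opening: 1.003
```

```bash
python3 -c "
from h import *
go(.3975,-.340,.048,10.5)"
```

```text
t24.2 yaw 10.6->10.5 pos [ 0.3951 -0.3389  0.103 ] d [ 0.0021  0.055  -0.0016] rot [-0.1  0.1  0.1] j [-0.76  0.1   2.06  0.    0.98 -0.94] op1.00
```

Emit:
servo_tool(deltas=[[-1,[0.002,0.03,-0.001],[0,0,0]],[-1,[0.002,0.05,-0.001],[0,0,0]],[-1,[0.002,0.054,-0.001],[0,0,0]],[-1,[0.002,0.054,-0.001],[0,0,0]],[-1,[0.002,0.054,-0.001],[0,0,0]]])

```text
t: 24.8
position: [0.398, -0.3411, 0.0508]
eef_rot: [-0.704, 0.704, 0.066, -0.064]
wrist_force: [0.7, -1.5, 0.2]
opening: 1.002
```

Emit:
servo_tool(deltas=[[1,[0,0,0],[0,0,0]],[1,[0,0,0],[0,0,0]],[1,[0,0,0],[0,0,0]],[1,[0,0,0],[0,0,0]],[1,[0,0,0],[0,0,0]],[1,[0,0,0],[0,0,0]],[1,[0,0,0],[0,0,0]],[1,[0,0,0],[0,0,0]]])

```text
t: 25.8
position: [0.3969, -0.3401, 0.0491]
eef_rot: [0.705, -0.704, -0.066, 0.064]
wrist_force: [0.1, -0.2, -0.8]
opening: 0.258
```

Emit:
servo_tool(deltas=[[1,[0,-0.03,0],[0,0,0]],[1,[0,-0.08,0],[0,0,0]],[1,[0,-0.13,0],[0,0,0]],[1,[0,-0.18,0],[0,0,0]],[1,[0,-0.23,0],[0,0,0]],[1,[0,-0.23,0],[0,0,0]],[1,[0,-0.23,0],[0,0,0]]])

```text
t: 26.68
position: [0.3961, -0.3402, 0.2783]
eef_rot: [0.705, -0.703, -0.065, 0.065]
wrist_force: [-0.9, -0.1, -0.6]
opening: 0.262
```

```bash
python3 -c "
from h import *
go(.47,-.19,.27,10.5)
go(.552,.005,.27,10.5)"
```

```text
t26.7 yaw 10.5->10.5 pos [ 0.3961 -0.3402  0.2783] d [0.1001 0.0087 0.1341] rot [-0.1  0.   0.1] j [-0.76 -0.05  1.88  0.    1.32 -0.94] op0.26
t26.7 yaw 10.5->10.5 pos [ 0.3961 -0.3402  0.2783] d [0.2164 0.0092 0.3108] rot [-0.1  0.   0.1] j [-0.76 -0.05  1.88  0.    1.32 -0.94] op0.26
```

Emit:
servo_tool(deltas=[[1,[0.216,0,0.31],[0,0,0]],[1,[0.216,0,0.31],[0,0,0]],[1,[0.216,0,0.31],[0,0,0]],[1,[0.216,0,0.31],[0,0,0]],[1,[0.216,0,0.31],[0,0,0]],[1,[0.216,0,0.31],[0,0,0]],[1,[0.216,0,0.31],[0,0,0]],[1,[0.216,0,0.31],[0,0,0]]])

```text
t: 27.68
position: [0.5509, 0.0038, 0.2775]
eef_rot: [0.705, -0.704, -0.064, 0.066]
wrist_force: [0.5, -0.2, -0.7]
opening: 0.263
```

Emit:
servo_tool(deltas=[[1,[0,0.05,0],[0,0,0]],[1,[0,0.1,0],[0,0,0]],[1,[0,0.13,0],[0,0,0]],[1,[0,0.14,0],[0,0,0]],[1,[0,0.14,0],[0,0,0]],[1,[0,0.14,0],[0,0,0]]])

```text
t: 28.42
position: [0.5537, 0.0033, 0.1418]
eef_rot: [0.705, -0.704, -0.066, 0.063]
wrist_force: [0.2, 0.4, -0.4]
opening: 0.263
```

```bash
python3 -c "
from h import *
go(.552,.005,.099,10.5)"
```

```text
t28.4 yaw 10.5->10.5 pos [0.5537 0.0033 0.1418] d [-0.0016  0.0428  0.0019] rot [-0.  -0.   0.3] j [-0.04  0.11  1.97  0.    1.05 -0.22] op0.26
```

Emit:
servo_tool(deltas=[[1,[-0.001,0.02,0.001],[0,0,0]],[1,[-0.001,0.035,0.001],[0,0,0]],[1,[-0.001,0.038,0.001],[0,0,0]],[1,[-0.001,0.038,0.001],[0,0,0]],[1,[-0.001,0.038,0.001],[0,0,0]]])

```text
t: 29.05
position: [0.5519, 0.0048, 0.1027]
eef_rot: [0.705, -0.704, -0.066, 0.064]
wrist_force: [0.2, -0.7, -0.9]
opening: 0.267
```

```bash
python3 -c "
from h import *
go(.552,.005,.099,10.5)"
```

```text
t29.1 yaw 10.5->10.5 pos [0.5519 0.0048 0.1027] d [0.0001 0.0037 0.0002] rot [-0.1  0.   0.2] j [-0.04  0.16  2.    0.    0.98 -0.22] op0.27
```

Emit:
servo_tool(deltas=[[1,[0,0.003,0],[0,0,0]],[1,[0,0.004,0],[0,0,0]],[1,[0,0.004,0],[0,0,0]],[1,[0,0.004,0],[0,0,0]]])

```text
t: 29.55
position: [0.552, 0.0049, 0.0989]
eef_rot: [0.705, -0.704, -0.066, 0.064]
wrist_force: [-0.5, 1.1, 5.7]
opening: 0.264
```

Emit:
servo_tool(deltas=[[0.3,[0,0,0],[0,0,0]],[-0.3,[0,0,0],[0,0,0]],[-0.3,[0,0,0],[0,0,0]],[-0.3,[0,-0.03,0],[0,0,0]],[-0.3,[0,-0.08,0],[0,0,0]],[-1,[0,-0.14,0],[0,0,0]],[-1,[0,-0.2,-0.03],[0,0,0]],[-1,[0,-0.25,-0.09],[0,0,0]]])

```text
t: 30.55
position: [0.5653, -0.0692, 0.3381]
eef_rot: [0.704, -0.704, -0.068, 0.064]
wrist_force: [0.5, -0.6, -0.5]
opening: 0.969
```

Emit:
servo_tool(deltas=[[-1,[0,0,-0.04],[0,0,0]],[-1,[0,0,-0.08],[0,0,0]],[-1,[0,0,-0.08],[0,0,0]],[-1,[0,0,-0.08],[0,0,0]],[-1,[0,0,-0.08],[0,0,0]]])

```text
t: 31.18
position: [0.5791, -0.147, 0.3346]
eef_rot: [0.705, -0.703, -0.066, 0.065]
wrist_force: [-0.3, -0.0, -0.9]
opening: 1.0
```

```bash
python3 -c "
from h import *
import pickle
p,R,s=pose(); c=save('wrist','w4.png'); pickle.dump((c,p,R),open('w4.pkl','wb'))
e=save('scene','s4.png'); cv2.imwrite('pics/s4c.png',cv2.resize(e['pixels'][140:310,170:440],None,fx=2.96,fy=2.96,interpolation=cv2.INTER_CUBIC))
print(p,s['t'])"
```

```text
[ 0.57914788 -0.14697956  0.33459881] 31.175
```

View pics/w4.png

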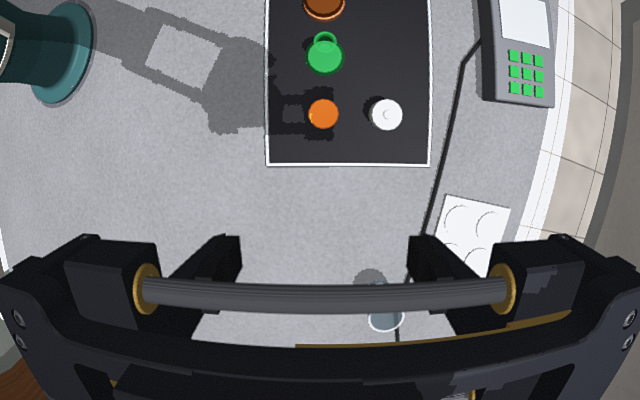

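View pics/s4c.png

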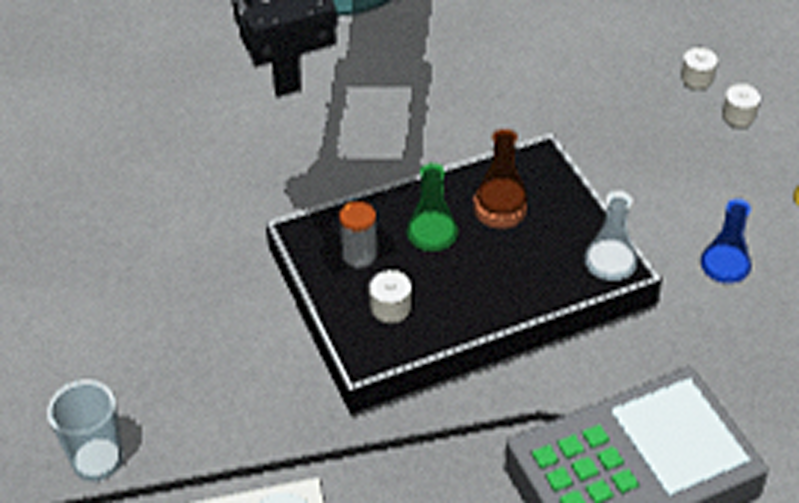

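All stand upright: post cap (323,114), crucible knob (387,114), green base (325,56) in the wrist view; amber on the disc in the scene crop (rim (505,134)). Measuring relative to the post.

```bash
python3 -c "
from m import *
import pickle
c,p,R=pickle.load(open('w4.pkl','rb'))
a=.182; X=np.array([np.cos(a),np.sin(a)]);Y=np.array([-X[1],X[0]])
print('---');W=lambda u,v,z: wpx2w(c,u,v,z,(p,R))[:2]
nr,fr=W(266,165,.05),W(428,165,.05); print('yaw',np.arctan2(*(fr-nr)[::-1]))
q=W(323,114,.11);print('wrist post',q)
for n,u,v,z in [('cru',387,114,.092),('gbase',325,56,.051),('grim',323,41,.138)]: w=W(u,v,z)-q; print(n,w@X,w@Y)
q=A((358,216),.11);print('scene post',q)
for n,pt,z in [('cru',(390,283),.087),('gbase',(432,231),.051),('grim',(432,170),.138),('disc',(500,205),.066),('abase',(501,196),.067),('arim',(505,135),.154)]: w=A(pt,z)-q; print(n,w@X,w@Y)
" | sed -n '/---/,$p'
```

```text
---
yaw 0.19087887135581783
wrist post [ 0.5653 -0.0759]
cru 0.08054014429976662 0.0020149796182760017
gbase 0.0024708569862969803 0.08255518279733838
grim -0.0002738461073640147 0.08239148312672931
scene post [ 0.5725 -0.0755]
cru 0.07503950349145812 0.002570765085543712
gbase -0.002664930739060444 0.0811134447311213
grim -0.0038380756820013094 0.08164739007742304
disc 0.004809939894100026 0.15529341498224858
abase -0.005788667997424481 0.16154548343944605
arim -0.005333003072315302 0.16229657305332987
```

The disc is partly hidden, so I take a closer look from above at amber versus disc.

Emit:
servo_tool(deltas=[[-1,[-0.03,0,0.05],[0,0,0]],[-1,[-0.03,0,0.1],[0,0,0]],[-1,[-0.03,0,0.12],[0,0,0]],[-1,[-0.03,0,0.12],[0,0,0]],[-1,[-0.03,0,0.12],[0,0,0]],[-1,[-0.03,0,0.12],[0,0,0]]])

```text
t: 32.02
position: [0.5283, -0.0367, 0.3347]
eef_rot: [0.705, -0.704, -0.065, 0.064]
wrist_force: [0.0, -0.4, -0.4]
opening: 0.999
```

```bash
python3 -c "
from h import *
import pickle
p,R,s=pose(); c=save('wrist','w5.png'); pickle.dump((c,p,R),open('w5.pkl','wb'))
cv2.imwrite('pics/w5c.png',cv2.resize(c['pixels'][0:180,240:440],None,fx=3.3,fy=3.3,interpolation=cv2.INTER_CUBIC))
e=save('side','d5.png'); cv2.imwrite('pics/d5c.png',cv2.resize(e['pixels'][150:250,240:370],None,fx=6,fy=6,interpolation=cv2.INTER_CUBIC))
print(p,s['t'])"
```

```text
[ 0.5282656  -0.0366501   0.33472167] 32.025
```

View pics/w5c.png

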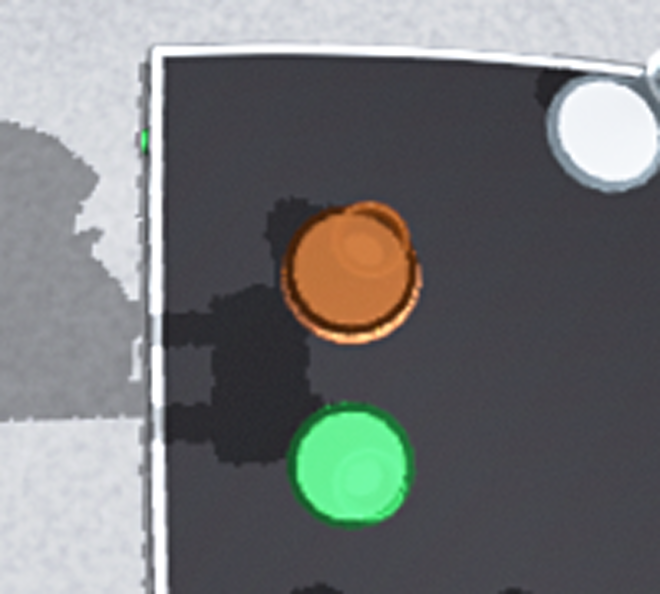

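View pics/d5c.png

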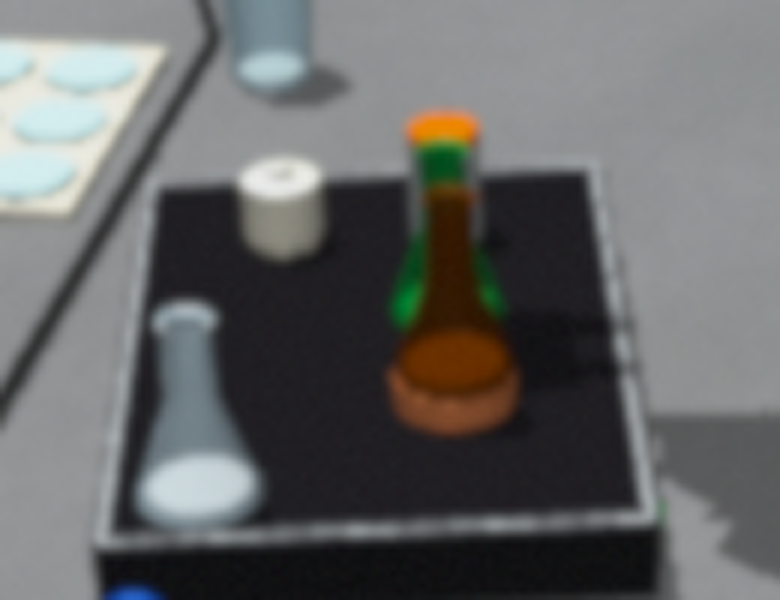

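```bash
python3 -c "
from h import *
import pickle
c,p,R=pickle.load(open('w5.pkl','rb'))
a=.184; X=np.array([np.cos(a),np.sin(a)]);Y=np.array([-X[1],X[0]]); q=np.array([.5665,-.075])
for n,u,v,z in [('disc',351,275,.058),('amber base',351,268,.067),('green base',351,465,.051),('clear',605,132,.051)]:
    w=wpx2w(c,240+u/3.3,v/3.3,z,(p,R))[:2]; print(n,w,(w-q)@X,(w-q)@Y)
r.sign_off(); print(r.state()['t'])"
```

```text
disc [0.53773678 0.08231944] 0.000506031711937787 0.1599264563675834
amber base [0.53673591 0.08403838] -0.0001634420382545798 0.16179950306282173
green base [0.55318023 0.0041683 ] 0.0013899849230991704 0.08026894337161168
clear [0.63407624 0.1724017 ] 0.11170101978771158 0.23086150210424572
the job is handed in; nothing more can be done
the job is handed in; nothing more can be done
```

The disc, amber flask, green flask and crucible are all set out on the hot plate, and the job was handed in at about 32 s of the 106 s allowed. The hand-in gave no verdict, so the results below are from my own camera checks.

Final positions relative to the post, along the plate's axes:

| Part | Behind | Left | Target |
|---|---|---|---|
| Disc | 0.5 mm | 160 mm | 160 mm left |
| Green flask | 1.4 mm | 80 mm | 80 mm left |
| Crucible (the rightmost of the three) | 80.5 mm | 2 mm | 80 mm behind |

- **Amber flask:** it stands upright on the disc, about 2 mm off its centre.
- **Things to leave alone:** the clear flask measured unmoved, to about a millimetre. The beaker looks unmoved. The wash bottle is outside the last pictures and was not checked, but the arm never went near it.
- **Disagreements:** the side, scene and wrist cameras placed the post up to about 1 cm apart, so I used a position between them, weighted to the wrist view. The scene camera alone read the crucible at 75 mm behind and the amber flask about 5 mm nearer the robot than the post. Its rough reading of the half-hidden disc put the disc about 10 mm from the flask. The closer look from above did not bear that out, and the other readings are within tolerance.

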